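# Square up the askew screw eye of the brush rack with a rod

## Task

One of the two screw eyes on the wooden brush rack stands askew. Slide the shaft of the red-handled turning rod through its loop and, with the rod, screw that eye clockwise (seen from above) until its loop faces squarely across the board like the loop of its partner. Then draw the rod out, lay it flat on the worktop and let go; leave the partner eye as it is.

Things in the scene. Friction and masses are not known exactly. Their poses are not given: they have to be found in the camera images.
- rod_grip (a point): Turning rod, 0.12 kg: red square handle with two black bands, 70 mm long, 22 x 22 mm, and in line with it a round dark steel shaft, 16 mm thick, 95 mm long, its last 20 mm tapering to 8 mm. The point is the handle's centre, 11 mm above the worktop as it lies flat; x points along the shaft to the tip, 130 mm away; z is up as it lies.
- shaft (a point): Half-way along the centre line of the rod's shaft: 83 mm from the handle's centre, 47 mm from the tip; same axes. In the loop the shaft swings freely about 25 degrees either way before it bears on the band and turns the eye, so it must be swung that much farther than the eye.
- askew_loop (a point): Loop centre of the askew brass screw eye, 64 mm above the worktop, over its vertical screw. The loop is a round band: 26 mm inside, 3 mm thick, 20 mm deep along its hole. x runs along the hole, away from the robot; z up. It starts 40 to 57 degrees counter-clockwise (from above) of the board's x. Turns at 0.08 N m, stays where left; can be turned 50 degrees too far.
- partner_loop (a point): Centre of the loop of the other, identical screw eye, which already faces squarely across the board (within 2 degrees); it stands 170 mm from the askew eye on the same board and could be turned by a knock.
- rack: Fixed beech board on rubber feet lying on the worktop, 290 mm long (its y), 56 mm wide (its x, pointing away from the robot side), top face 26 mm above the worktop. Origin at the centre of its underside. The two eyes stand on its centre line, 85 mm either side of the middle; which is which varies.
There are look-alikes about, which are no part of the job. There is more than one size of the part that bears rod_grip; the job needs the larger.

How it is judged:
By the outcome, as a careful person would: the job done as asked, in the order asked, and still so for the second after the job is handed in, with the robot touching nothing.
It also fails if it takes over 58 s, if anything falls off the work surface, if the arm or the gripper's body presses on something with over 40 N, if the wrist force passes 120 N, or if a joint passes its speed limit or range.

## Robot

A 7-joint arm with a two-finger parallel gripper is mounted at the origin on a cart in front of the work surface, level with it; the furniture and walls round the work are solid. World frame = base frame: x ahead of the robot, y to its left, z up, the work surface at z = 0. Lengths are in m, angles in rad, forces in N, time in s.
With the tool pointing down it reaches from about 0.4 to 0.925 m from the base axis. Payload 5.6 kg.
Tool frame: the origin (TCP) lies midway between the tips of the shut fingers; the grasp point (between the pads) lies 19 mm behind it (manip.grip_point_offset is the distance from the TCP to the grasp point, in m); z points along the fingers, y is the direction in which the jaws open and shut (so a half turn about z gives the same grasp; the last joint's range is limited). The gripper opens to 85 mm and grips with 20 to 120 N. Pads are 22 mm wide; open, the fingers measure 114 mm over their backs; the gripper's body (76 mm by 85 mm) begins 54 mm behind the grasp point. The pads swing forward as they close: fully open they stand 13 mm farther back than shut.
Start: joints at [-1.245, 0.468, -0.012, 1.603, 0.006, 1.071, -0.056], TCP at [0.234, 0.606, 0.231] pointing down, gripper open.
Joint ranges: [-2.53, 2.53], [-0.31, 2.02], [-1.57, 1.55], [0.28, 2.44], [-1.29, 4.43], [0.15, 1.84], [-2.92, 2.92]. Speed limits (rad/s): [2.57, 2.57, 3.14, 3.14, 3.14, 3.14, 3.14].

## Interface

Orientations are given as a rotation vector (axis times angle).
In Python, from plant import manip gives the robot as it stands. Calls block until the motion is done:
- manip.movep(position, orientation): joint-space move of the TCP to a pose.
- manip.move_linear(position, speed=0.15, rotation=None, stop_force=None): straight line of the TCP; rotation=None keeps the orientation; speed is the mean speed in m/s. With stop_force (N) it stops when the force on the tool has changed by that much, and returns True; else False.
- manip.move_j(angles): joint-space move.
- manip.release() and manip.grab(grasp_force=None): open the fingers fully, or close them until they stop; grasp_force is the grip in N (None keeps the last).
- manip.wait(seconds).
- manip.ik(position, orientation): joint angles nearest the present ones, or None.
- manip.state(): the state.
- manip.get_image(name): name is "side" or "top" or "wrist"; returns a dict with "frame" (400x640x3 uint8, red, green, blue), "camera_matrix" (3x3 intrinsics, pixels), "k1" (the pictures are not rectified: a ray, as slopes to the right and down, at radius r is drawn at 1 + k1 r^2 times it, then the intrinsics apply), "origin" and "attitude" of the camera in the world; the wrist camera has in their place "tool_from_camera" (4x4, takes a point from camera to tool coordinates, whose origin is the TCP and whose axes are the flange's). Camera axes: x right, y down, z forward; pixel columns grow to the right and rows downward; lengths in m; the calibration is good to about 2 mm. A picture is of the moment at which its call begins: read the wrist's pose just before it. There is no depth.
A pose or a line that the arm cannot do raises manip.PlanningError and nothing moves.
- manip.finish_job(): hands the job in, once; it reports no verdict.
The state is a dict: "time": time; "joints": joint angles; "dq": joint speeds; "effort": joint torques, N m; "tool_pos": TCP position; "ee_rot": TCP orientation; "wrist_force": force on the tool from outside, world axes, zero at the start; "moment": the same for the moment, N m; "finger_gap": finger opening in m.
Only numpy, scipy, OpenCV 4.12 (cv2) and the standard library are available. Lean on these libraries where they do the work, as an engineer would, in place of code of your own. Each camera call takes 0.05 s, during which the arm holds its last target. There are 200 camera calls.

## Working session

There is one attempt and no reset: what is moved stays moved. The work goes in short steps, each a Python script; the robot and the scene stay as the last script left them, time stands still between calls to the robot, and variables do not carry over. Pictures are saved under pics/ and viewed, about 8 in all and at most 12, crops included, and the job is handed in when it is done.

```bash
mkdir -p pics; ls
python3 - <<'E'
from plant import manip
import cv2,pickle
d={}
for n in("top","side"):
    im=manip.get_image(n); d[n]=im
    cv2.imwrite(f"pics/{n}0.png",im["frame"][:,:,::-1])
    print(n,im["camera_matrix"],im["k1"],im["origin"],im["attitude"])
s=manip.state();print(s)
pickle.dump(d,open("im0.pkl","wb"))
E
```

```text
pics
top [[401.77161954   0.         305.55037103]
 [  0.         401.77161954 199.36971514]
 [  0.           0.           1.        ]] 0.030923549364813174 [ 0.38728132 -0.04373114  0.94513167] [-2.18219992  2.03993171 -0.21035332]
side [[391.02712936   0.         317.57440074]
 [  0.         391.02712936 204.5896494 ]
 [  0.           0.           1.        ]] -0.006870472512495065 [0.34853907 0.73806402 0.37690726] [-0.29905652  2.44948004 -1.70695335]
{'time': 0.1, 'joints': array([-1.24501688,  0.46831587, -0.01158185,  1.60356147,  0.00598748,
        1.07136485, -0.05629175]), 'dq': array([ 1.08547996e-03, -1.77249809e-03,  5.26487587e-04,  4.90223039e-05,
        5.83410534e-04, -2.84558965e-04,  5.93899860e-04]), 'effort': array([ 9.71166155e-04, -5.33518660e+01,  2.15308584e-02, -2.51964498e+01,
        1.15015716e-02,  4.23277728e-03, -2.00304711e-06]), 'tool_pos': array([0.23419751, 0.60579816, 0.23040379]), 'ee_rot': array([-5.76091445e-01, -3.08813339e+00,  2.52071527e-03]), 'wrist_force': array([-0.0586873 , -0.31079971, -0.29273498]), 'moment': array([-0.01366316,  0.04620614,  0.06253009]), 'finger_gap': 0.08523590721168647}
```

View pics/top0.png

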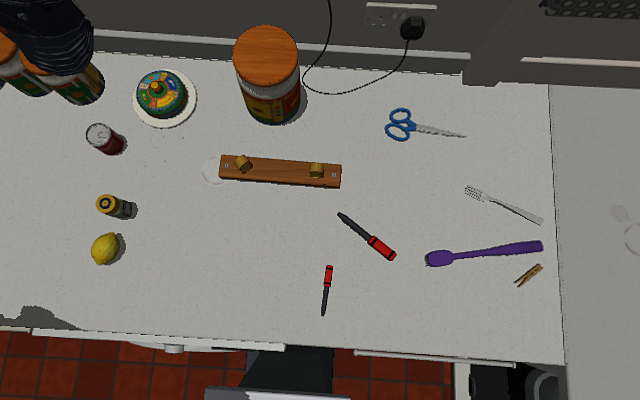

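View pics/side0.png

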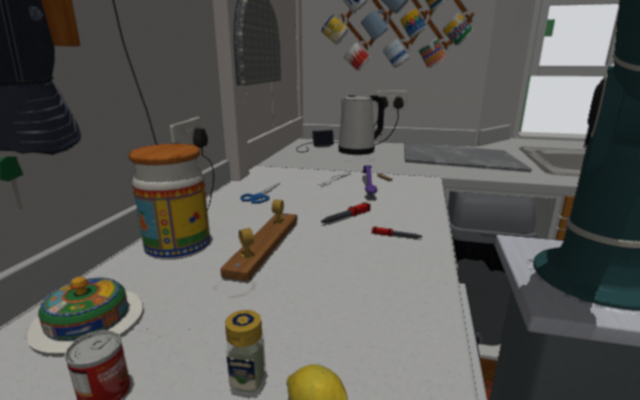

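Top view: the rack is at (280,172), with eyes at (243,163) and (316,170). The larger rod runs from the tip at (338,213) to the handle end at (395,258); the small look-alike is at (326,290). Next I compute coarse positions.

```bash
cat > h.py <<'E'
import numpy as np,cv2,pickle
from scipy.spatial.transform import Rotation as R
def rays(im,px,T=None):
    """world rays; T = (R,p) tool pose for wrist camera"""
    px=np.atleast_2d(np.float64(px)); K=im["camera_matrix"]
    d=np.c_[(px[:,0]-K[0,2])/K[0,0],(px[:,1]-K[1,2])/K[1,1]]
    u=d.copy()
    for _ in range(20): u=d/(1+im["k1"]*(u**2).sum(1,keepdims=True))
    v=np.c_[u,np.ones(len(u))]
    if T is None: Rm=R.from_rotvec(im["attitude"]).as_matrix(); o=np.array(im["origin"])
    else:
        M=im["tool_from_camera"]; Rm=T[0]@M[:3,:3]; o=T[0]@M[:3,3]+T[1]
    return o,v@Rm.T
def plane(im,px,z,T=None):
    o,v=rays(im,px,T); return o+v*((z-o[2])/v[:,2])[:,None]
def proj(im,P,T=None):
    P=np.atleast_2d(P)
    if T is None: Rm=R.from_rotvec(im["attitude"]).as_matrix(); o=np.array(im["origin"])
    else:
        M=im["tool_from_camera"]; Rm=T[0]@M[:3,:3]; o=T[0]@M[:3,3]+T[1]
    c=(P-o)@Rm; u=c[:,:2]/c[:,2:]; u=u*(1+im["k1"]*(u**2).sum(1,keepdims=True))
    K=im["camera_matrix"]; return u*[K[0,0],K[1,1]]+[K[0,2],K[1,2]]
def shot(manip,name=None):
    s=manip.state(); T=(R.from_rotvec(s["ee_rot"]).as_matrix(),np.array(s["tool_pos"]))
    im=manip.get_image("wrist")
    if name:
        cv2.imwrite(f"pics/{name}.png",im["frame"][:,:,::-1]); pickle.dump((im,T),open(f"{name}.pkl","wb"))
    return im,T
def blobs(m,amin=20):
    n,l,st,c=cv2.connectedComponentsWithStats(m.astype(np.uint8))
    return [(st[i,4],c[i],l==i) for i in range(1,n) if st[i,4]>=amin]
def redmask(f):
    h=cv2.cvtColor(f,cv2.COLOR_RGB2HSV); return ((h[...,0]<6)|(h[...,0]>174))&(h[...,1]>170)&(h[...,2]>90)
E
python3 - <<'E'
from h import *
d=pickle.load(open("im0.pkl","rb")); t=d["top"]
for a,c,m in blobs(redmask(t["frame"])): print("red",a,c,plane(t,c,.02))
for n,px,z in [("tip",(338,213),.011),("hend",(395,258),.011),("stip",(323,315),.01),("shend",(329,266),.01),("eyeL",(243,163),.064),("eyeR",(316,170),.064),("corners",[(221,156),(219,178),(341,164),(340,188)],.026)]: print(n,plane(t,px,z).round(4))
f=t["frame"][140:320,200:420]; cv2.imwrite("pics/crop.png",cv2.resize(f[:,:,::-1],None,fx=3.6,fy=3.3,interpolation=cv2.INTER_CUBIC)[:600,:800])
E
```

```text
red 24 [371.45833333 239.04166667] [[ 0.49491036 -0.19047657  0.02      ]]
red 161 [382.14285714 247.61490683] [[ 0.4769345  -0.21551797  0.02      ]]
red 23 [392.60869565 256.17391304] [[ 0.45913121 -0.23981589  0.02      ]]
red 75 [327.89333333 275.41333333] [[ 0.4060153  -0.09498577  0.02      ]]
tip [[ 0.552  -0.1112  0.011 ]]
hend [[ 0.456  -0.2473  0.011 ]]
stip [[ 0.3188 -0.0894  0.01  ]]
shend [[ 0.4276 -0.0969  0.01  ]]
eyeL [[0.6435 0.1146 0.064 ]]
eyeR [[ 0.6383 -0.0525  0.064 ]]
corners [[ 0.6682  0.1753  0.026 ]
 [ 0.614   0.1741  0.026 ]
 [ 0.6679 -0.1112  0.026 ]
 [ 0.6092 -0.1118  0.026 ]]
```

```bash
cat >> h.py <<'E'
def down(yaw): return (R.from_euler('z',yaw)*R.from_euler('x',np.pi)).as_rotvec()
def look(manip,xy,h,yaw,name):
    """place wrist camera so that its optical axis hits xy,0.04"""
    M=manip.get_image("wrist")["tool_from_camera"]; Rm=R.from_rotvec(down(yaw)).as_matrix()
    f=Rm@M[:3,2]; o=Rm@M[:3,3]
    tcpz=h; s=(0.04-(tcpz+o[2]))/f[2]
    p=np.array([xy[0],xy[1],0.04])-f*s-o; p[2]=tcpz
    manip.movep(p,down(yaw)); return shot(manip,name)
E
python3 - <<'E'
from h import *
from plant import manip
M=manip.get_image("wrist")["tool_from_camera"];print(M.round(3))
im,T=look(manip,(0.64,0.116),0.22,np.deg2rad(90),"w1"); print(T[1],manip.state()["time"],im["camera_matrix"][0,0])
im,T=look(manip,(0.505,-0.18),0.22,np.deg2rad(56),"w2"); print(T[1],manip.state()["time"])
a=cv2.imread("pics/w1.png");b=cv2.imread("pics/w2.png")
cv2.imwrite("pics/w12.png",cv2.resize(np.vstack([a,b]),None,fx=.75,fy=.75,interpolation=cv2.INTER_AREA))
E
```

```text
[[ 0.    -0.962 -0.274  0.07 ]
 [ 1.    -0.     0.001 -0.001]
 [-0.001 -0.274  0.962 -0.143]
 [ 0.     0.     0.     1.   ]]
[0.64003147 0.14036569 0.21983713] 2.4667 315.1741188161032
[ 0.51930666 -0.15923533  0.21990877] 3.7917
```

View pics/w12.png

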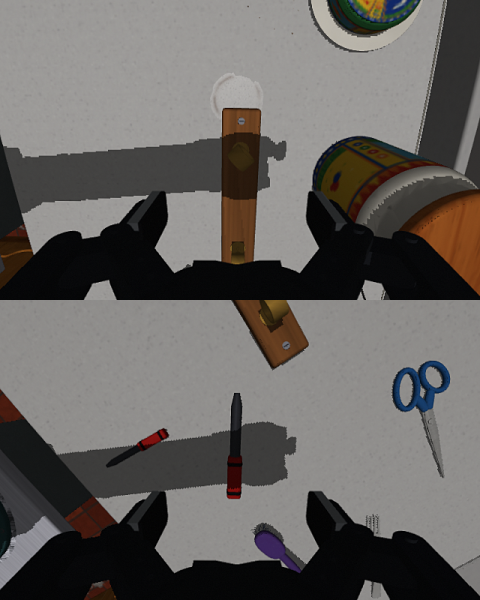

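Run:
```python
from h import *
im,T=pickle.load(open("w2.pkl","rb")); f=im["frame"]
m=redmask(f); 
for a,c,_ in blobs(m,8): print("red",a,c.round(1),plane(im,c,.022,T).round(4))
m[:, :280]=0; m[:,345:]=0; m[:190]=0;m[285:]=0
ys,xs=np.nonzero(m); P=plane(im,np.c_[xs,ys],.022,T)[:,:2]
r=cv2.minAreaRect(np.float32(P*1000)); print("handle rect mm",r)
tip=plane(im,(316,125),.011,T)[0]; print("tip",tip)
g=f[110:280,290:345].astype(int)
im,T=pickle.load(open("w1.pkl","rb")); f=im["frame"]
a=cv2.resize(f[130:360,250:390,::-1],None,fx=3,fy=2.6,interpolation=cv2.INTER_CUBIC)
a=cv2.resize(f[140:360,260:380,::-1],None,fx=2.7,fy=2.7,interpolation=cv2.INTER_CUBIC)
b=cv2.resize(f[170:240,280:360,::-1],None,fx=5.5,fy=5.5,interpolation=cv2.INTER_CUBIC)
c=np.zeros((594,770,3),np.uint8); c[:a.shape[0],:a.shape[1]]=a; c[:b.shape[0],330:330+b.shape[1]]=b
c=np.uint8(255*(c/255.)**.5); cv2.imwrite("pics/c1.png",c)
h=cv2.cvtColor(f,cv2.COLOR_RGB2HSV)
for y in (195,203,210): print([tuple(h[y,x]) for x in range(290,352,6)])
```

```text
red 47 [216.4 178.1] [[ 0.4294 -0.097   0.022 ]]
red 236 [201.7 186. ] [[ 0.4102 -0.0948  0.022 ]]
red 10 [184.  192.5] [[ 0.3888 -0.0894  0.022 ]]
red 74 [311.7 252.9] [[ 0.4668 -0.2296  0.022 ]]
red 63 [310.9 262.3] [[ 0.4591 -0.2393  0.022 ]]
handle rect mm ((463.53546142578125, -233.95751953125), (18.106616973876953, 20.131607055664062), 56.227298736572266)
tip [ 0.55203769 -0.11123229  0.011     ]
[(np.uint8(15), np.uint8(8), np.uint8(67)), (np.uint8(13), np.uint8(214), np.uint8(31)), (np.uint8(13), np.uint8(174), np.uint8(47)), (np.uint8(13), np.uint8(174), np.uint8(41)), (np.uint8(19), np.uint8(174), np.uint8(41)), (np.uint8(19), np.uint8(184), np.uint8(43)), (np.uint8(19), np.uint8(178), np.uint8(56)), (np.uint8(13), np.uint8(174), np.uint8(41)), (np.uint8(13), np.uint8(172), np.uint8(40)), (np.uint8(13), np.uint8(193), np.uint8(41)), (np.uint8(45), np.uint8(8), np.uint8(68))]
[(np.uint8(30), np.uint8(4), np.uint8(68)), (np.uint8(12), np.uint8(231), np.uint8(32)), (np.uint8(14), np.uint8(175), np.uint8(48)), (np.uint8(19), np.uint8(176), np.uint8(45)), (np.uint8(20), np.uint8(181), np.uint8(48)), (np.uint8(19), np.uint8(179), np.uint8(50)), (np.uint8(20), np.uint8(179), np.uint8(54)), (np.uint8(13), np.uint8(183), np.uint8(39)), (np.uint8(13), np.uint8(179), np.uint8(40)), (np.uint8(12), np.uint8(191), np.uint8(36)), (np.uint8(30), np.uint8(8), np.uint8(67))]
[(np.uint8(0), np.uint8(4), np.uint8(68)), (np.uint8(12), np.uint8(223), np.uint8(32)), (np.uint8(14), np.uint8(176), np.uint8(45)), (np.uint8(19), np.uint8(185), np.uint8(51)), (np.uint8(18), np.uint8(176), np.uint8(55)), (np.uint8(19), np.uint8(176), np.uint8(55)), (np.uint8(20), np.uint8(179), np.uint8(54)), (np.uint8(19), np.uint8(177), np.uint8(49)), (np.uint8(12), np.uint8(183), np.uint8(39)), (np.uint8(13), np.uint8(209), np.uint8(33)), (np.uint8(20), np.uint8(11), np.uint8(68))]
```

View pics/c1.png

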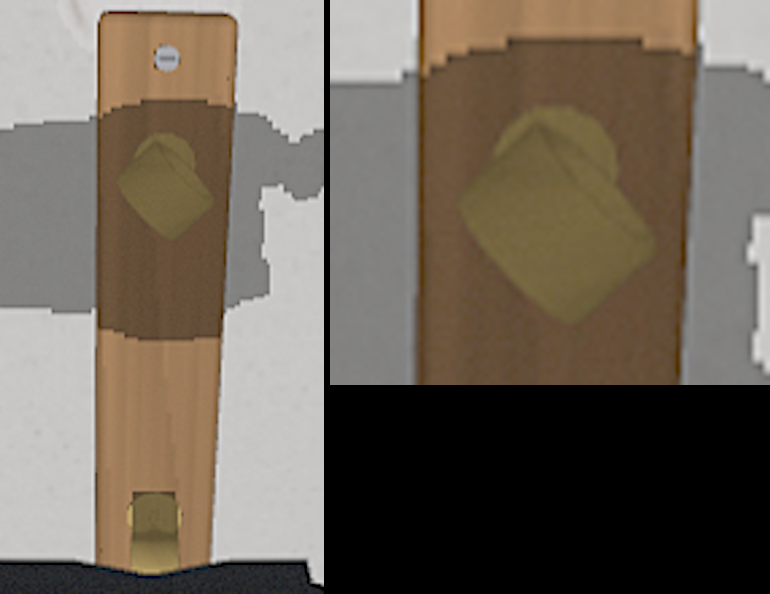

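Left eye (upper in the picture) is the askew one: corners in the right pane are left (458,207), bottom (570,325), right (655,243), top (540,123), so about 45° CCW. The partner (155,530, left pane) is square.

Run:
```python
from h import *
im,T=pickle.load(open("w1.pkl","rb")); f=im["frame"]
C=np.array([(458,207),(570,325),(655,243),(540,123)],float); C=(C-[330,0])/5.5+[280-.5,170-.5]
P=plane(im,C,.064,T); print(P.round(4))
l,b,r,t=P[:,:2]; e=b-l; print("band dir",np.rad2deg(np.arctan2(*e[::-1]))+90,np.linalg.norm(e),"br",np.rad2deg(np.arctan2(*(r-b)[::-1])),np.linalg.norm(r-b),"lt",np.rad2deg(np.arctan2(*(t-l)[::-1])),"centre",(l+r)/2)
# board
h=cv2.cvtColor(f,cv2.COLOR_RGB2HSV); m=(h[...,1]>130)&(h[...,0]>7)&(h[...,0]<24); m[:, :270]=0; m[:,365:]=0; m[330:]=0
a,c,bm=max(blobs(m),key=lambda q:q[0]); print(a,c)
L=[];Rr=[]
for y in range(165,325):
    xs=np.nonzero(bm[y])[0]; L.append((xs[0]-.5,y)); Rr.append((xs[-1]+.5,y))
ym=np.nonzero(bm.any(1))[0][0]; print("end row",ym)
for n,q in(("L",L),("R",Rr)):
    p=plane(im,q,.026,T); k=np.polyfit(p[:,1],p[:,0],1); print(n,"x at y=.116",np.polyval(k,.116),"at -.054",np.polyval(k,-.054),"yaw",-np.rad2deg(np.arctan(k[0])))
print("end",plane(im,[(310,ym-.5),(320,ym-.5),(330,ym-.5)],.026,T).round(4))
im,T=pickle.load(open("w2.pkl","rb")); f=im["frame"]
h=cv2.cvtColor(f,cv2.COLOR_RGB2HSV); m=((h[...,0]<8)|(h[...,0]>172))&(h[...,1]>150)&(h[...,2]>20)
m[:, :280]=0; m[:,345:]=0; m[:100]=0;m[285:]=0
for a,c,_ in blobs(m,8): print("red",a,c.round(1),plane(im,c,.022,T).round(4))
m[150]=m[150]
ys,xs=np.nonzero(m); P=plane(im,np.c_[xs,ys],.022,T)[:,:2]
print(cv2.minAreaRect(np.float32(P*1000)))
g=cv2.cvtColor(f,cv2.COLOR_RGB2GRAY)
for y in (130,140,150,160,170,180,190,200): 
    xs=np.nonzero(g[y,285:345]<45)[0]+285; print(y,len(xs), xs.mean() if len(xs) else None, xs[[0,-1]] if len(xs) else '')
t=pickle.load(open("im0.pkl","rb"))["top"]
m=redmask(t["frame"]); m[:,:350]=0; ys,xs=np.nonzero(m); P=plane(t,np.c_[xs,ys],.022)[:,:2]; print("top",cv2.minAreaRect(np.float32(P*1000)))
```

```text
[[0.6271 0.1212 0.064 ]
 [0.6475 0.0988 0.064 ]
 [0.6627 0.1146 0.064 ]
 [0.6418 0.1368 0.064 ]]
band dir 42.13397527393643 0.030314391473975726 br 46.081381124841926 0.02193584255229521 lt 46.707496581713976 centre [0.64492167 0.11790484]
8723 [319.33956208 234.49627422]
end row 144
L x at y=.116 0.6175469661733847 at -.054 0.6149775227520903 yaw -0.8659238522611252
R x at y=.116 0.6724297106436331 at -.054 0.6685674265716464 yaw -1.301497139532555
end [[0.6337 0.18   0.026 ]
 [0.6443 0.1801 0.026 ]
 [0.6548 0.1801 0.026 ]]
red 165 [312.8 212.9] [[ 0.4954 -0.1894  0.022 ]]
red 643 [311.9 238.8] [[ 0.477 -0.215  0.022]]
red 87 [311.4 261.9] [[ 0.46   -0.2391  0.022 ]]
((478.81658935546875, -212.52349853515625), (71.15087890625, 21.329858779907227), 54.728050231933594)
130 10 315.5 [311 320]
140 12 315.0 [309 321]
150 15 315.0 [308 322]
160 14 314.5 [308 321]
170 14 314.5 [308 321]
180 14 313.5 [307 320]
190 14 313.5 [307 320]
200 14 313.5 [307 320]
top ((477.0111083984375, -214.81922912597656), (67.25408172607422, 19.998920440673828), 54.50039291381836)
```

Run:
```python
from h import *
from plant import manip
yaw=np.deg2rad(54.7); g=np.array([.478,-.2137])
manip.movep([*g,.08],down(yaw)); 
print(manip.move_linear([*g,.003],speed=.12,stop_force=12)); print(manip.state()["tool_pos"])
manip.grab(80); s=manip.state(); print(s["finger_gap"],s["tool_pos"],s["wrist_force"],s["time"])
manip.move_linear([*g,.15],speed=.2)
s=manip.state(); print(s["finger_gap"],s["tool_pos"],s["wrist_force"],s["moment"],s["time"])
im,T=shot(manip,"w3")
sd=manip.get_image("side"); pickle.dump((sd,T),open("s3.pkl","wb"))
# where the side camera should see rod
f=R.from_rotvec(s["ee_rot"]).as_matrix(); p=[s["tool_pos"]+f@np.array([x,0,-.008]) for x in(0,.035,.13)]
print(proj(sd,p))
c=proj(sd,p)[1].astype(int); x0,y0=c-[60,40]
a=cv2.resize(sd["frame"][y0:y0+80,x0:x0+120,::-1],None,fx=5,fy=5,interpolation=cv2.INTER_CUBIC)[:, :600]
b=cv2.resize(im["frame"][:, 240:400,::-1],(200,400))
o=np.zeros((400,800,3),np.uint8); o[:,:600]=a; o[:,600:]=b; cv2.imwrite("pics/c3.png",o); print(x0,y0)
```

```text
False
[ 0.47862199 -0.21393562  0.00360068]
0.020178035514168552 [ 0.47829773 -0.21378859  0.00351758] [-1.21190431  0.74825356  5.85369026] 5.8583
0.020276331931777827 [ 0.4773026  -0.21307454  0.14904316] [ 0.20171365  0.94521553 -1.15189313] [-0.05101675  0.04446882 -0.00325502] 6.7417
[[360.07549441 154.65993296]
 [350.11520684 156.8108691 ]
 [320.66486364 163.17293262]]
290 116
```

View pics/c3.png

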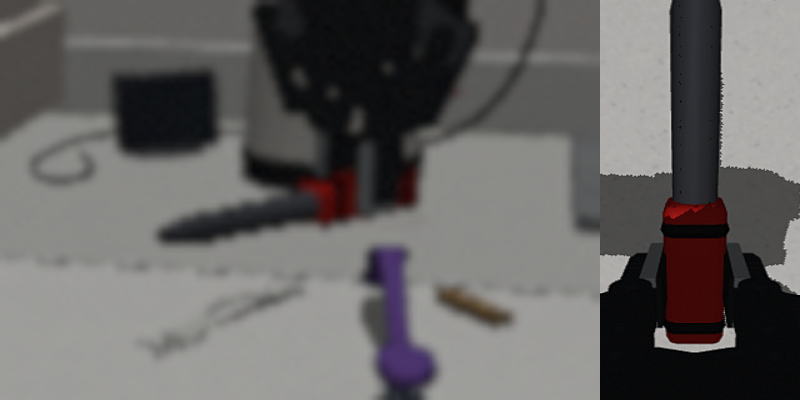

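Rod is held level and central (side tip at 322,163 against a predicted 321,163; wrist view symmetric). Next step is insertion.

```bash
cat >> h.py <<'E'
E0=np.array([.645,.119])
def tcp(th,d,E=E0,z=.057): return [E[0]-d*np.cos(th),E[1]-d*np.sin(th),z]
E
python3 - <<'E'
from h import *
from plant import manip
a=np.deg2rad(45)
# feasibility of the swing
for k in(45,20,0,-25,-35): q=manip.ik(tcp(np.deg2rad(k),.083),down(np.deg2rad(k))); print(k,None if q is None else np.round(q,2))
manip.movep(tcp(a,.175,z=.13),down(a)); manip.move_linear(tcp(a,.175),speed=.12)
s0=manip.state(); print(s0["tool_pos"],s0["wrist_force"])
print(manip.move_linear(tcp(a,.083),speed=.06,stop_force=5))
s=manip.state(); print(s["tool_pos"],s["wrist_force"]-s0["wrist_force"],s["moment"]-s0["moment"],s["time"])
im,T=shot(manip,"w4"); sd=manip.get_image("side")
c=proj(sd,[*E0,.064])[0].astype(int); print(c); x0,y0=c-[50,50]
A=cv2.resize(sd["frame"][y0:y0+100,x0:x0+100,::-1],(400,400),interpolation=cv2.INTER_CUBIC)
B=cv2.resize(im["frame"][:200,220:420,::-1],(400,400)); B=np.uint8(255*(B/255.)**.6)
cv2.imwrite("pics/c4.png",np.hstack([A,B]))
E
```

```text
45 [-0.62  0.67  0.62  1.9  -0.56  0.75 -0.47]
20 [-0.76  0.68  0.72  1.94 -0.65  0.76 -0.88]
0 [-0.86  0.72  0.81  1.94 -0.73  0.8  -1.21]
-25 [-0.97  0.79  0.9   1.91 -0.82  0.87 -1.64]
-35 [-1.    0.82  0.94  1.88 -0.86  0.9  -1.81]
[ 0.52172327 -0.00541564  0.05742997] [-0.13945316  0.25322481 -0.24450709]
False
[0.58607626 0.05994381 0.05703076] [ 0.70422911  0.09145108 -1.00532903] [-0.0090303  -0.01729866  0.05308349] 10.15
[244 236]
```

View pics/c4.png

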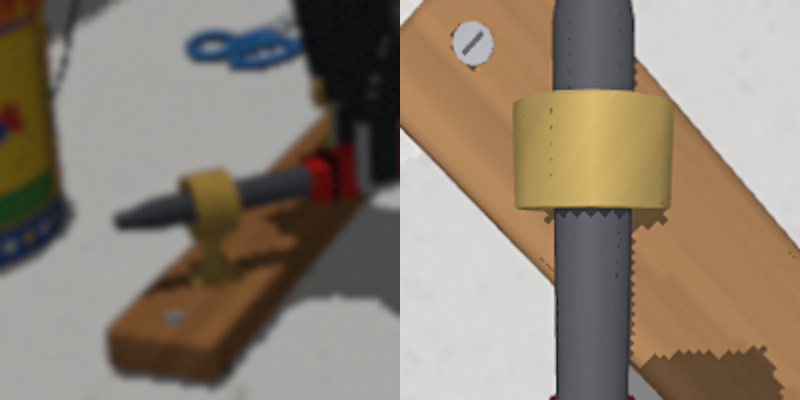

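The shaft passes through the loop, central and aligned (right pane: loop x 515–672, shaft 555–632). I refine the loop centre from this view and swing in steps.

Run:
```python
from h import *
from plant import manip
im,T=pickle.load(open("w4.pkl","rb"))
# widest silhouette z~.064: side corners of band; crop px/2+(220,0)
C=np.array([(515,98),(672,100),(668,206),(515,207)],float); C=(C-[400,0])/2+[220-.25,-.25]
P=plane(im,C,.066,T); print(P.round(4)); E=P[:,:2].mean(0); print("E",E, "yaw",[np.rad2deg(np.arctan2(*(P[i]-P[j])[:2][::-1])) for i,j in((0,3),(1,2))])
E=(E+E0)/2 if np.linalg.norm(E-E0)<.006 else E0; np.save("E.npy",E)
s0=manip.state()
for k in range(40,-16,-5):
    th=np.deg2rad(k); manip.move_linear(tcp(th,.083,E),speed=.05,rotation=down(th))
    s=manip.state(); F=s["wrist_force"]-s0["wrist_force"]; print(k,F.round(1),(s["moment"]-s0["moment"]).round(2),round(s["time"],2))
    if np.linalg.norm(F)>25: print("STOP");break
im,T=shot(manip,"w5")
B=cv2.resize(im["frame"][:200,220:420,::-1],(400,400)); B=np.uint8(255*(B/255.)**.6)
cv2.imwrite("pics/c5.png",B); print(T[1],s["ee_rot"])
```

```text
[[0.6421 0.1368 0.066 ]
 [0.6635 0.1148 0.066 ]
 [0.6493 0.1008 0.066 ]
 [0.6272 0.1227 0.066 ]]
E [0.64549706 0.11876908] yaw [np.float64(43.28523386227419), np.float64(44.406091194051086)]
40 [ 1.3  0.  -1.1] [-0.02 -0.05 -0.03] 10.54
35 [ 1.1 -0.9 -1.2] [-0.06 -0.   -0.05] 10.83
30 [ 0.4 -0.3 -1.5] [-0.12  0.03  0.04] 11.12
25 [ 0.3 -0.1 -0.3] [-0.03 -0.06  0.03] 11.42
20 [-0.2  1.7 -0.5] [ 0.17 -0.06  0.1 ] 11.71
15 [ 0.5  0.8 -1. ] [ 0.31 -0.01  0.17] 12.0
10 [-0.4  1.3 -0.5] [ 0.33 -0.01  0.18] 12.29
5 [ 1.   1.2 -1.3] [0.35 0.07 0.18] 12.58
0 [0.5 2.8 0.5] [0.37 0.01 0.23] 12.88
-5 [-0.3  2.3 -1.3] [0.43 0.05 0.19] 13.17
-10 [-0.4  2.3 -0.5] [0.47 0.   0.21] 13.46
-15 [ 0.4  1.8 -1.1] [ 0.48 -0.04  0.21] 13.75
[0.56503992 0.13993731 0.05700363] [ 3.11501849e+00 -4.05040175e-01  1.03683803e-04]
```

View pics/c5.png

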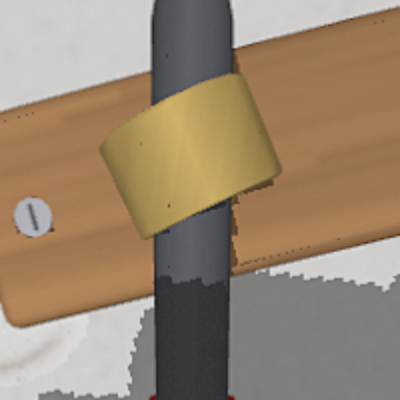

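Run:
```python
from h import *
im,T=pickle.load(open("w5.pkl","rb"))
f=lambda C:np.array(C,float)/2+[220-.25,-.25]
ang=lambda p:np.rad2deg(np.arctan2(*(p[1]-p[0])[:2][::-1]))
P=plane(im,f([(147,238),(100,148),(281,172),(240,73)]),.066,T)
print("loop sides",ang(P[:2]),ang(P[2:]),"ctr",P.mean(0))
print("front/back edge+90",ang(P[[2,0]])-90,ang(P[[3,1]])-90)
Q=plane(im,f([(0,115),(400,8),(20,327),(400,232)]),.026,T)
print("board",ang(Q[[1,0]])-90,ang(Q[[3,2]])-90)
for n in("w1","w4","w5"):
    im,T=pickle.load(open(n+".pkl","rb")); h=cv2.cvtColor(im["frame"],cv2.COLOR_RGB2HSV)
    y,x=(201,321) if n=="w1" else (76,306 if n=="w5" else 295); print(n,h[y,x])
    m=(abs(h[...,0].astype(int)-h[y,x,0])<=2)&(h[...,1]>110)
    m=cv2.morphologyEx(np.uint8(m),cv2.MORPH_OPEN,np.ones((3,3)))
    b=[q for q in blobs(m) if q[2][y,x]]
    ys,xs=np.nonzero(b[0][2]); p=plane(im,np.c_[xs,ys],.066,T)[:,:2]
    print(b[0][0],cv2.minAreaRect(np.float32(p*1000)))
```

```text
loop sides 12.63381651841393 10.374218813781942 ctr [0.64520079 0.11808581 0.066     ]
front/back edge+90 10.610927434553986 11.550901853256946
board -0.9722621792439554 -0.9223700806029598
w1 [ 19 184  50]
892 ((645.7389526367188, 121.11756896972656), (31.1817684173584, 34.844417572021484), 44.63861846923828)
w4 [ 19 172 150]
4588 ((645.8690185546875, 119.14305877685547), (22.89004898071289, 31.51556396484375), 44.877750396728516)
w5 [ 20 175 166]
4515 ((646.2344360351562, 118.44813537597656), (22.556840896606445, 31.444780349731445), 9.046500205993652)
```

```bash
cat >> h.py <<'E'
def brass(im,T):
    h=cv2.cvtColor(im["frame"],cv2.COLOR_RGB2HSV); m=(abs(h[...,0].astype(int)-20)<=2)&(h[...,1]>110)
    m=cv2.morphologyEx(np.uint8(m),cv2.MORPH_OPEN,np.ones((3,3))); m[200:]=0
    b=max(blobs(m),key=lambda q:q[0]); ys,xs=np.nonzero(b[2]); out=[]
    for fn in(min,max):   # far and near edge of the band in the central part, left/right edges
        c=np.arange(int(np.percentile(xs,15)),int(np.percentile(xs,85)))
        e=np.array([(k,fn(ys[xs==k])) for k in c]); p=plane(im,e,.079,T); out.append(np.rad2deg(np.arctan(np.polyfit(p[:,1],p[:,0],1)[0]))*-1)
        r=np.arange(int(np.percentile(ys,20)),int(np.percentile(ys,80)))
        e=np.array([(fn(xs[ys==k]),k) for k in r]); p=plane(im,e,.064,T); out.append(np.rad2deg(np.arctan(np.polyfit(p[:,0],p[:,1],1)[0])))
    p=plane(im,np.c_[xs,ys],.066,T)[:,:2]
    print("far,left,near,right yaw",np.round(out,1),cv2.minAreaRect(np.float32(p*1000)))
E
cat > swing.py <<'E'
import sys
from h import *
from plant import manip
E=np.load("E.npy"); seq=list(map(float,sys.argv[2:]))
for k in seq:
    th=np.deg2rad(k); manip.move_linear(tcp(th,.083,E),speed=.05,rotation=down(th))
manip.wait(.2); s=manip.state(); print(s["wrist_force"].round(1),s["moment"].round(2),s["time"])
im,T=shot(manip,sys.argv[1]); brass(im,T)
B=cv2.resize(im["frame"][:200,220:420,::-1],(400,400)); cv2.imwrite(f"pics/c{sys.argv[1]}.png",np.uint8(255*(B/255.)**.6))
E
python3 - <<'E'
from h import *
for n in("w4","w5"): brass(*pickle.load(open(n+".pkl","rb")))
E
python3 swing.py w6 -19 -24 -18 -12 -6 -1
```

```text
far,left,near,right yaw [44.9 45.1 44.3 45.2] ((645.968505859375, 119.16444396972656), (22.739051818847656, 31.345470428466797), 43.938018798828125)
far,left,near,right yaw [  6.4 -22.3  10.2  -1.7] ((646.2344360351562, 118.44813537597656), (22.556840896606445, 31.444780349731445), 9.046500205993652)
[ 0.6  0.2 -1.2] [-0.03 -0.01 -0.03] 15.825
far,left,near,right yaw [ 1.  -0.1  0.5  0.7] ((646.2584228515625, 118.43511199951172), (22.428775787353516, 31.073047637939453), 0.12447436153888702)
```

View pics/cw6.png

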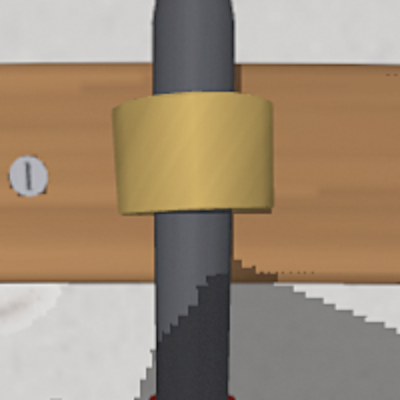

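Eye is at about +0.5°, the board at −1°: another 1.5° is needed.

```bash
python3 swing.py w7 -7 -13 -19 -25.6 -19 -13 -7 -1
python3 - <<'E'
from h import *
im,T=pickle.load(open("w7.pkl","rb")); h=cv2.cvtColor(im["frame"],cv2.COLOR_RGB2HSV)
m=(h[...,1]>100)&(h[...,0]>7)&(h[...,0]<24); e=[]
for cols in (list(range(225,270))+list(range(370,420)),):
    for fn in(0,-1):
        p=[]
        for c in cols:
            ys=np.nonzero(m[:190,c])[0]
            if len(ys): p.append((c,ys[fn]))
        q=plane(im,p,.026,T); e.append(-np.rad2deg(np.arctan(np.polyfit(q[:,1],q[:,0],1)[0])))
print("board yaw far,near",e)
E
```

```text
[ 0.5  0.1 -0.4] [0.02 0.03 0.01] 18.7083
far,left,near,right yaw [-0.1 -1.8 -0.4 -1.7] ((646.162841796875, 118.32119750976562), (31.213062286376953, 22.51482391357422), 89.18791198730469)
board yaw far,near [np.float64(-1.0836468576188107), np.float64(-1.2787853362337915)]
```

Loop is at about −1.0° and the board at −1.15°. I draw the rod out straight, lay it down in front of the rack and let go.

Run:
```python
from h import *
from plant import manip
E=np.load("E.npy"); a=np.deg2rad(-1); s0=manip.state()
print(manip.move_linear(tcp(a,.21,E),speed=.08,stop_force=8)); s=manip.state(); print(s["tool_pos"],(s["wrist_force"]-s0["wrist_force"]).round(1))
print(manip.move_linear(tcp(a,.21,E,.02),speed=.1),manip.move_linear(tcp(a,.21,E,.0025),speed=.02,stop_force=5))
s=manip.state(); print(s["tool_pos"],s["wrist_force"].round(1),s["time"])
manip.release(); manip.move_linear(tcp(a,.21,E,.15),speed=.15)
look(manip,(.64,.03),0.28,np.deg2rad(0),"w8"); im,T=pickle.load(open("w8.pkl","rb"))
sd=manip.get_image("side")["frame"]; print(manip.state()["time"])
cv2.imwrite("pics/c8.png",np.hstack([cv2.resize(im["frame"][:,:,::-1],(480,300)),cv2.resize(sd[140:300,180:350,::-1],(320,300))]))
```

```text
False
[0.43577227 0.12247496 0.05704269] [-0.6  0.8 -0. ]
False True
[0.43513098 0.12250639 0.00336516] [-1.   0.5  5.4] 21.8
24.8583
```

View pics/c8.png

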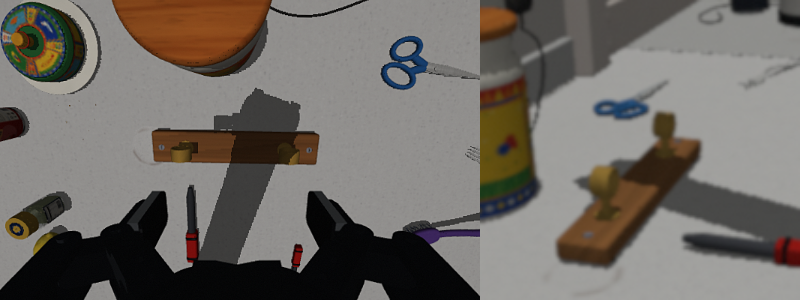

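The rod lies flat in front of the rack at (192,225) and the turned eye is at (181,153). The partner at (290,153) is part-shadowed and unclear, so I look closer at it.

Run:
```python
from h import *
from plant import manip
o=[]
for n,y in(("w9",.118),("w10",-.052)):
    im,T=look(manip,(.645,y),0.16,0.,n); 
    c=proj(im,[.645,y,.06],T)[0].astype(int); print(c)
    x0,y0=max(c[0]-60,0),max(c[1]-60,0)
    o.append(cv2.resize(im["frame"][y0:y0+120,x0:x0+120,::-1],(400,400),interpolation=cv2.INTER_CUBIC)); print(x0,y0,T[1])
cv2.imwrite("pics/c9.png",np.uint8(255*(np.hstack(o)/255.)**.6)); print(manip.state()["time"])
```

```text
[313 211]
253 151 [0.65173279 0.11733608 0.16140233]
[314 211]
254 151 [ 0.6512111  -0.05240457  0.16080528]
26.4333
```

View pics/c9.png

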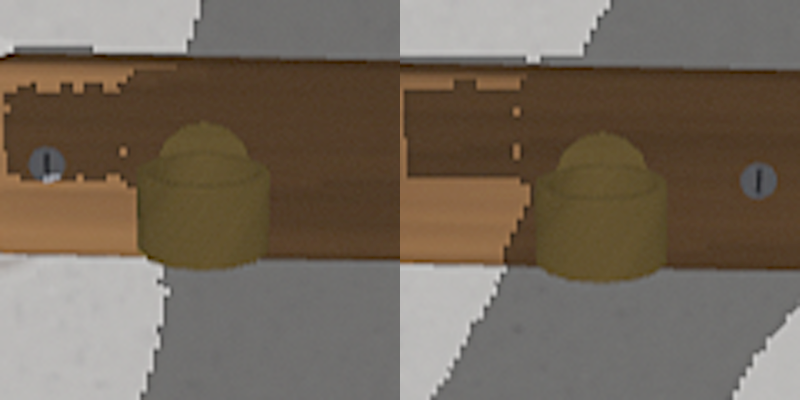

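Seen from above, both loops face squarely across the board and look the same. The rod lies flat and free, and the gripper touches nothing, so I hand in.

Run:
```python
from plant import manip
manip.finish_job(); s=manip.state(); print(s["time"],s["wrist_force"])
```

```text
the job is handed in; nothing more can be done
the job is handed in; nothing more can be done
```

The job is done and handed in, with the last clock reading at 26.4 s of the allowed 58 s. I put the larger rod's shaft through the askew eye (the left one) and turned it clockwise from about 44°. I then drew the rod out, laid it flat in front of the rack and let go.

- **Turned eye:** with the rod back in line, the loop measured about −1.0° (edges between −0.1° and −1.8°), against about −1.15° for the board. In the last close-ups, both loops face squarely across the board and look alike.
- **Rod:** it drew out with under about 1 N change in force at the wrist. It touched down with about 5 N, and the pictures show it lying flat and free.
- **Partner eye:** in one wide view it looked slanted because it was partly in shadow. The close-up showed it square, and I did not touch it.
- **Not checked:** the final wrist-force reading after hand-in was refused, so that check is missing.

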